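# Clamp a bite fork in its transfer stand and seat the upper cast on it

### The arm

A 7-joint arm with a two-finger parallel gripper is mounted at the origin on a cart in front of the work surface, level with it; the furniture and walls round the work are solid. World frame = base frame: x ahead of the robot, y to its left, z up, the work surface at z = 0. Lengths are in mm, angles in rad, forces in N, time in s.
With the tool pointing down it reaches from about 400 to 925 mm from the base axis. Payload 5.6 kg.
Tool frame: the origin (TCP) lies midway between the tips of the shut fingers; the grasp point (between the pads) lies 19 mm behind it; z points along the fingers, y is the line along which they close (so a half turn about z gives the same grasp; the last joint's range is limited). The gripper opens to 85 mm and grips with 20 to 120 N. Pads are 22 mm wide; open, the fingers measure 114 mm over their backs; the gripper's body (76 mm by 85 mm) begins 54 mm behind the grasp point. The pads swing forward as they close: fully open they stand 13 mm farther back than shut.
Start: joints at [1.091, 0.468, -0.012, 1.603, 0.006, 1.071, -0.056], TCP at [274.939, -588.997, 231.29] pointing down, gripper open.
Joint ranges: [-2.53, 2.53], [-0.31, 2.02], [-1.57, 1.55], [0.28, 2.44], [-1.29, 4.43], [0.15, 1.84], [-2.92, 2.92]. Speed limits (rad/s): [2.57, 2.57, 3.14, 3.14, 3.14, 3.14, 3.14].

### API

Orientations are given as a 3x3 rotation matrix whose columns are the frame's x, y, z axes.
In Python, from workcell import env, grab_frame, job, monitor gives the robot as it stands. Calls block until the motion is done:
- env.reach(position, orientation): joint-space move of the TCP to a pose.
- env.move_l(position, v=150, frame=None, f_stop=None): straight line of the TCP; frame=None keeps the orientation; v is the mean speed in mm/s. With f_stop (N) it stops when the force on the tool has changed by that much, and returns True; else False.
- env.set_joints(angles): joint-space move.
- env.release() and env.close_gripper(): open the fingers fully, or close them until they stop; the grip force is fixed at half the most.
- env.hold(seconds).
- env.solve_ik(position, orientation): joint angles nearest the present ones, or None.
- grab_frame(name): name is "scene" or "top" or "wrist"; returns a dict with "img" (420x560x3 uint8, blue, green, red), "fx", "fy", "cx", "cy" (pixels), "eye" and "orientation" of the camera in the world; the wrist camera has in their place "hand_eye" (4x4, takes a point from camera to tool coordinates, whose origin is the TCP and whose axes are the flange's). Camera axes: x right, y down, z forward; pixel columns grow to the right and rows downward; lengths in mm; the calibration is good to about 2 mm. A picture is of the moment at which its call begins: read the wrist's pose just before it. There is no depth.
A pose or a line that the arm cannot do raises env.MotionError and nothing moves.
- job.hand_in(): hands the job in; it is judged then, once.
Readings, each from a call of its own:
- monitor.current_clock(): time.
- monitor.current_q(): joint angles.
- monitor.current_qvel(): joint speeds.
- monitor.current_tau(): joint torques, N m.
- monitor.current_eef_pos(): TCP position.
- monitor.current_tcp_rot(): TCP orientation.
- monitor.current_wrist_force(): force on the tool from outside, world axes, zero at the start.
- monitor.current_torque(): the same for the moment, N m.
- monitor.current_grip_width(): finger opening in mm.
- monitor.current_grip_force(): force on a finger pad.
Only numpy, scipy, OpenCV 4.12 (cv2) and the standard library are available. Lean on these libraries where they do the work, as an engineer would, in place of code of your own. Each camera call takes 0.05 s, during which the arm holds its last target. There are 200 camera calls.

### The job

Get the upper cast ready for mounting: slide the stem of the bite fork into the clamp head of the transfer stand until it is fully home and the side spring plunger has snapped into the notch of the stem, and let go of it. Then pick up the dental cast that lies teeth down and set it, still teeth down, squarely on the wax of the clamped fork so that its teeth lie along the wax horseshoe with the front of the cast toward the stem. Leave the other things on the bench where they are.

Things in the scene. Friction and masses are not known exactly. Their poses are not given: they have to be found in the camera images.
- stand: Transfer stand, fixed: base plate 100 x 96 mm, 14 mm high, short column, clamp head 65 (x) x 42 (y) mm, 47 to 86 mm above the bench. Origin on the bench under the head, on the column's axis; x points into the bore, z up. Level bore along x, 14 mm wide, 13.2 mm high (60 to 73.2 mm above the bench), open only at its mouth x = -40 mm, which faces roughly to the robot. Plunger with black knob sticks out to y = -50 mm.
- stand_mouth (a point): Centre of the bore's mouth: stand x = -40 mm, y = 0, 66.6 mm above the bench. The mouth flares 5 mm wider on every side over its first 7 mm.
- stand_stop (a point): Centre of the bore's back stop: stand x = +20 mm, y = 0, 66.6 mm above the bench. Fully home, the stem's tip stands about 1 mm short of it.
- plunger (a joint): Side spring plunger in the clamp head, round nose of 4 mm radius entering the bore from its -y side, 23 mm before the back stop. In m: 0 nose fully out (5 mm into the bore), about 0.003 while the stem's side holds it back, about 0.001 when dropped into the notch. Spring 4 N at 0, plus 0.8 N per mm; it presses the stem to the +y wall. Pushing the stem in takes about 5 to 15 N.
- fork: Steel bite fork, 0.09 kg, 179 mm long, lying flat, stem roughly away from the robot: horseshoe plate 53 mm wide, 4 mm thick, with a wax horseshoe on it, and a straight square stem 12 x 12 mm, underside flush with the plate. Origin on the underside in the horseshoe's middle; x along the stem to its tip, z up. Stem full size from x = 26 to 136 mm but for the notch; clamped, x = 26 to 89 mm stays bare.
- fork_tip (a point): End of the stem: fork x = 150 mm, 6 mm above the underside. The last 14 mm taper to 4 mm wide. A V notch 2.4 mm deep, 8 mm long is cut in both sides of the stem, centred 22 mm before the tip.
- fork_seat (a point): Middle of the wax horseshoe at the height where the teeth rest: fork x = 0, y = 0, 8.5 mm above the underside. The middle of the cast's tooth row belongs here.
- cast: Upper dental cast of stone, 58 mm front to back, 65 mm wide, 33 mm high, 0.08 to 0.19 kg, lying teeth down, front roughly away from the robot. Origin: centre of its flat base, now its top; own z points down to the teeth, own x to its flat rear. The base is its upper 18 mm; for x = 0 to 24 mm its sides are nearly parallel, 65 to 61 mm apart at the top, 4 mm less lower down; it narrows to the front.
- cast_bite (a point): Middle of the cast's tooth row (horseshoe 43 mm wide) at biting height: cast x = +2.5 mm, z = 33 mm; on the bench as it lies. Belongs on fork_seat.
- cast_front (a point): Middle of the cast's narrow front face: cast x = -28.5 mm, z = 9 mm. Belongs toward the fork's stem, above its root.
- lower_cast: Another dental cast, 58 x 65 x 33 mm, standing teeth up: a bystander. Origin centre of its base.
- wax_jar: Small lidded jar, 47 mm wide, 44 mm high: a bystander. Origin centre of its base.
- brush: Thin brush, 174 mm long, lying on the bench: a bystander. Origin at its middle.
- plaster_spatula: Plaster spatula with a handle, 224 mm long, lying on the bench: a bystander. Origin at its middle.
There are look-alikes about, which are no part of the job. Several things look just like the cast: the one meant starts farthest to the robot's left.

How it is judged:
By the outcome, as a careful person would: the job done as asked, in the order asked, and still so for the second after the job is handed in, with the robot touching nothing.
It also fails if it takes over 64 s, if anything falls off the work surface, if the arm or the gripper's body presses on something with over 40 N, if the wrist force passes 120 N, or if a joint passes its speed limit or range.

## Working session

There is one attempt and no reset: what is moved stays moved. The work goes in short steps, each a Python script; the robot and the scene stay as the last script left them, time stands still between calls to the robot, and variables do not carry over. Pictures are saved under pics/ and viewed, at most 10 in all, crops included, and the job is handed in when it is done.

```bash
ls; mkdir -p pics; python3 - <<'E'
from workcell import env, grab_frame, job, monitor
import cv2,numpy as np
for n in ("scene","top"):
    f=grab_frame(n); cv2.imwrite(f"pics/{n}0.png",f["img"]); print(n,f["fx"],f["fy"],f["cx"],f["cy"],np.round(f["eye"],1).tolist(),np.round(f["orientation"],4).tolist())
print(monitor.current_clock(),np.round(monitor.current_tcp_rot(),3).tolist(),monitor.current_grip_width())
E
```

```text
pics
scene 531.7154219804204 531.7154219804204 282.2423792111115 199.33759371185783 [-54.5, 934.9, 842.7] [[-0.8924, -0.2275, 0.3898], [-0.4513, 0.4545, -0.768], [-0.0025, -0.8612, -0.5082]]
top 466.0500996468322 466.0500996468322 273.33055390587793 208.9832603844205 [360.6, -269.2, 1122.9] [[-0.0056, -0.9901, 0.1405], [-0.9971, 0.0163, 0.0749], [-0.0764, -0.1397, -0.9872]]
0.1 [[0.906, 0.423, -0.001], [0.423, -0.906, 0.001], [-0.0, -0.002, -1.0]] 85.19906462016853
```

View pics/top0.png

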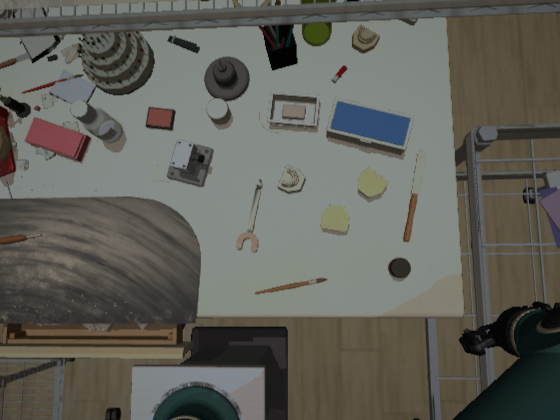

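View pics/scene0.png

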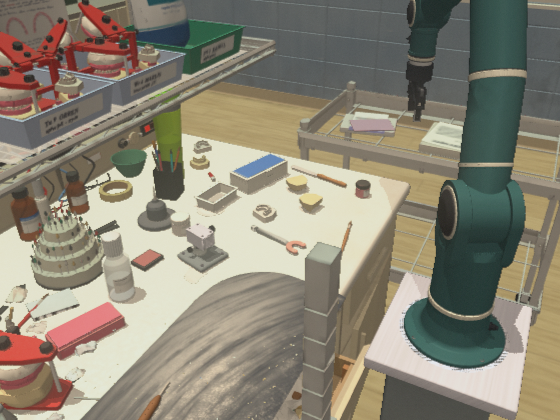

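The top view shows the fork's horseshoe at (247,243) with its tip at (260,181). The stand's head is at (182,153) and its plate at (190,165). The teeth-down casts are at (335,220) and (372,183), and the left one is the target. The lower cast is at (291,179).

```bash
cat > h.py <<'E'
from workcell import env, grab_frame, job, monitor
import cv2, numpy as np
def cam(name):
    """frame with eye, R (cam->world) filled in for every camera"""
    p,R=np.array(monitor.current_eef_pos()),np.array(monitor.current_tcp_rot())
    f=grab_frame(name)
    if name=="wrist":
        H=np.array(f["hand_eye"]); f["R"]=R@H[:3,:3]; f["e"]=p+R@H[:3,3]
    else: f["R"],f["e"]=np.array(f["orientation"]),np.array(f["eye"])
    return f
def to_plane(f,uv,z):
    uv=np.atleast_2d(np.asarray(uv,float))
    d=np.c_[(uv[:,0]-f["cx"])/f["fx"],(uv[:,1]-f["cy"])/f["fy"],np.ones(len(uv))]@f["R"].T
    return f["e"]+d*((z-f["e"][2])/d[:,2])[:,None]
def project(f,P):
    c=(np.atleast_2d(P)-f["e"])@f["R"]
    return np.c_[f["fx"]*c[:,0]/c[:,2]+f["cx"],f["fy"]*c[:,1]/c[:,2]+f["cy"]]
def down(yaw):
    """tool pointing down, tool x axis at yaw in the world"""
    c,s=np.cos(yaw),np.sin(yaw); return np.array([[c,s,0],[s,-c,0],[0,0,-1.]])
E
python3 - <<'E'
from h import *
f=cam("top")
for n,uv,z in [("shoe",(247,243),4),("tip",(260,181),6),("head",(182,153),86),("plate",(190,165),14),("cast",(335,220),33),("lower",(291,179),15),("cast2",(372,183),33)]:
    print(n,np.round(to_plane(f,uv,z)[0]))
w=cam("wrist"); print(np.round(w["hand_eye"],3).tolist(),w["fx"],w["cx"],w["cy"])
for p in [(450,-90),(640,-40),(500,-330)]:
    for z in (230,300): print(p,z,env.solve_ik([*p,z],down(0)) is not None)
E
```

```text
shoe [ 438. -120.    4.]
tip [ 590. -152.    6.]
head [643.  22.  86.]
plate [632.  21.  14.]
cast [ 487. -331.   33.]
lower [ 591. -228.   15.]
cast2 [ 574. -419.   33.]
[[-0.0, -0.965, -0.262, 66.311], [1.0, -0.001, 0.001, 0.514], [-0.001, -0.262, 0.965, -143.213], [0.0, 0.0, 0.0, 1.0]] 319.650341996226 274.86967790321285 208.84146278000918
(450, -90) 230 True
(450, -90) 300 True
(640, -40) 230 True
(640, -40) 300 True
(500, -330) 230 True
(500, -330) 300 True
```

```bash
python3 - <<'E'
from h import *
import pickle
D={}
for n,p in [("cast",(480,-330,130)),("fork",(500,-135,130)),("stand",(600,10,190))]:
    env.reach(p,down(0)); env.hold(0.15); D[n]=cam("wrist"); print(n,np.round(monitor.current_eef_pos(),1),monitor.current_clock())
pickle.dump(D,open("views.pkl","wb"))
cv2.imwrite("pics/w3.png",np.hstack([cv2.resize(D["fork"]["img"],(400,300)),cv2.resize(D["cast"]["img"],(400,300))]))
cv2.imwrite("pics/stand.png",D["stand"]["img"])
E
```

```text
cast [ 479.5 -331.3  130.3] 1.7
fork [ 499.9 -137.1  130. ] 2.7
stand [599.2   7.8 189.4] 3.6667
```

View pics/w3.png

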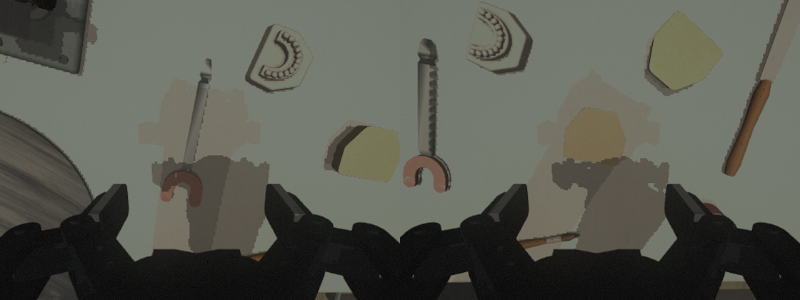

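View pics/stand.png

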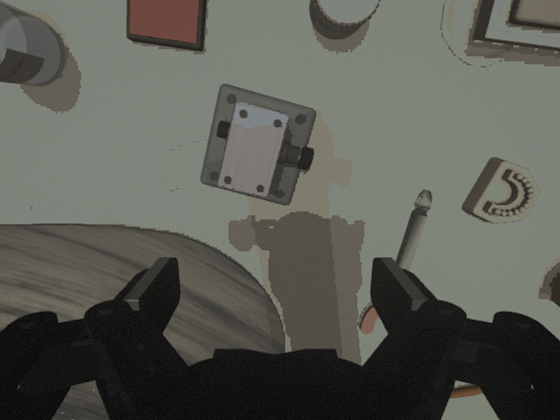

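The fork view shows the fork upright at about (270,180) full scale, and the cast view shows the target cast at (270,187). The stand view shows the head's white top from about (233,100) to (218,187), with the plate around it. The knob is on the right, and the mouth edge is at the bottom.

```bash
python3 - <<'E'
from h import *
import pickle
D=pickle.load(open("views.pkl","rb"))
c=lambda n,u0,u1,v0,v1,k:cv2.resize(D[n]["img"][v0:v1,u0:u1],None,fx=k,fy=k,interpolation=cv2.INTER_CUBIC)
a=c("stand",195,325,75,215,3); b=c("cast",0,90,40,280,2); d=c("cast",215,335,125,235,2)
out=np.zeros((500,800,3),np.uint8)
out[:a.shape[0],:a.shape[1]]=a; out[:b.shape[0],395:395+b.shape[1]]=b; out[:d.shape[0],580:800]=d[:,:220]
out=np.clip(out.astype(float)*1.6,0,255).astype(np.uint8)
cv2.imwrite("pics/crops.png",out)
for n,pts in [("stand",[(250,150),(280,180),(228,150),(300,130),(150,200),(290,190)]),("cast",[(270,187),(270,120),(38,120),(38,238),(120,200)])]:
    hsv=cv2.cvtColor(D[n]["img"],cv2.COLOR_BGR2HSV)
    print(n,[(p,hsv[p[1],p[0]].tolist()) for p in pts])
E
```

```text
stand [((250, 150), [15, 20, 127]), ((280, 180), [30, 28, 54]), ((228, 150), [13, 18, 126]), ((300, 130), [35, 18, 84]), ((150, 200), [45, 15, 132]), ((290, 190), [45, 20, 78])]
cast [((270, 187), [20, 90, 119]), ((270, 120), [24, 35, 118]), ((38, 120), [26, 32, 112]), ((38, 238), [50, 19, 124]), ((120, 200), [47, 19, 122])]
```

View pics/crops.png

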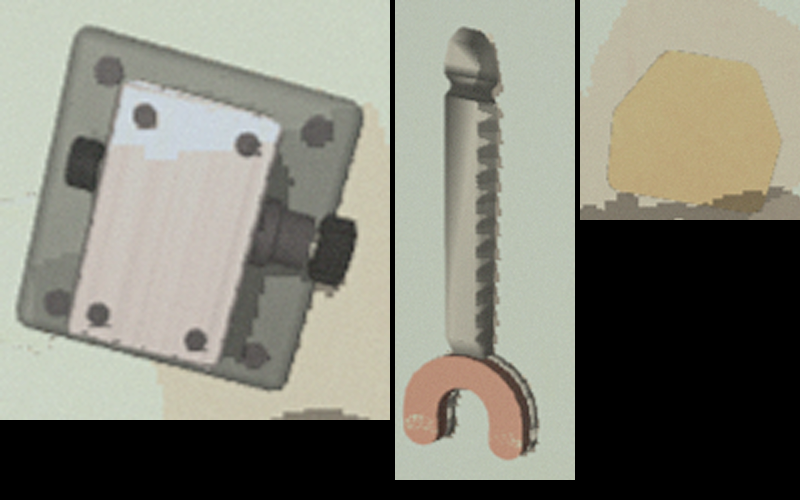

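The crops give head-top corners (122,80), (281,122), (219,364), (69,333) and plate corners (85,27), (362,100), (282,390), (18,322). The fork stem's left top edge runs at u=445 and the wax is pink. The cast's front is up, with its flat rear at the bottom.

```bash
python3 - <<'E'
from h import *
import pickle
D=pickle.load(open("views.pkl","rb"))
S=D["stand"]
def show(n,P): 
    P=P[:,:2]; e=np.roll(P,-1,0)-P; print(n,np.round(P,1).tolist(),"ctr",np.round(P.mean(0),1),"len",np.round(np.linalg.norm(e,axis=1),1),"ang",np.round(np.degrees(np.arctan2(e[:,1],e[:,0])),1))
show("head",to_plane(S,np.array([(122,80),(281,122),(219,364),(69,333)])/3+[195,75],86))
show("plate",to_plane(S,np.array([(85,27),(362,100),(282,390),(18,322)])/3+[195,75],14))
print("knobs",np.round(to_plane(S,np.array([(337,250),(86,163)])/3+[195,75],66),1).tolist())
C=D["cast"]
L=to_plane(C,np.array([(445,97),(445,340)])/2+[-395/2,40],12); print("stem left edge",np.round(L,1).tolist())
print("tip",np.round(to_plane(C,np.array([(468,28)])/2+[-395/2,40],6),1))
for n in ("cast","fork"):
    f=D[n]; hsv=cv2.cvtColor(f["img"],cv2.COLOR_BGR2HSV)
    m=cv2.inRange(hsv,(0,55,60),(13,255,255)); m[300:]=0
    cs=sorted(cv2.findContours(m,0,1)[0],key=cv2.contourArea)[-2:]
    for c in cs:
        if cv2.contourArea(c)<200: continue
        P=to_plane(f,c[:,0],9)[:,:2].astype(np.float32); r=cv2.minAreaRect(P); print(n,"wax",np.round(r[0],1),np.round(r[1],1),round(r[2],1))
    m=cv2.inRange(hsv,(16,60,50),(32,255,255)); m[300:]=0
    for c in sorted(cv2.findContours(m,0,1)[0],key=cv2.contourArea)[-3:]:
        if cv2.contourArea(c)<500: continue
        P=to_plane(f,c[:,0],33)[:,:2].astype(np.float32); q=cv2.approxPolyDP(P,3,True)[:,0]; print(n); show("yellow",q)
E
```

```text
head [[680.1, 35.0], [670.1, -3.9], [608.9, 12.0], [617.4, 51.1]] ctr [644.1  23.6] len [40.1 63.2 40.  64.7] ang [-104.4  165.4   77.8  -14.4]
plate [[699.9, 54.1], [678.0, -32.7], [583.1, -8.0], [607.1, 80.9]] ctr [642.   23.6] len [89.5 98.  92.2 96.6] ang [-104.2  165.5   74.9  -16.1]
knobs [[636.5, -20.5, 66.0], [660.0, 47.7, 66.0]]
stem left edge [[571.6, -140.7, 12.0], [474.9, -120.8, 12.0]]
tip [[ 597.  -150.3    6. ]]
cast wax [ 444.9 -120.1] [51.7 45.3] 78.1
cast
yellow [[525.5, -319.20001220703125], [503.0, -299.79998779296875], [475.20001220703125, -296.3999938964844], [463.3999938964844, -354.70001220703125], [491.79998779296875, -363.29998779296875], [518.0, -353.6000061035156]] ctr [ 496.1 -331.2] len [29.7 28.  59.5 29.7 27.9 35.2] ang [ 139.2  173.  -101.4  -17.    20.5   77.7]
cast
yellow [[614.5999755859375, -408.6000061035156], [595.0999755859375, -389.79998779296875], [571.9000244140625, -385.6000061035156], [576.5, -388.20001220703125], [573.2000122070312, -395.3999938964844], [570.5999755859375, -387.1000061035156], [563.9000244140625, -392.5], [561.20001220703
[... 961 characters left out ...]
, [503.0, -299.29998779296875], [485.0, -297.5], [490.0, -292.0], [491.6000061035156, -296.3999938964844], [499.79998779296875, -292.79998779296875], [494.1000061035156, -296.0], [490.79998779296875, -289.5], [489.1000061035156, -292.8999938964844], [485.0, -288.79998779296875], [483.29998779296875, -295.3999938964844], [472.29998779296875, -299.5], [464.20001220703125, -355.8999938964844], [488.79998779296875, -362.5], [519.2999877929688, -352.3999938964844]] ctr [ 493.4 -306.2] len [24.6  7.5  5.9 18.1  7.5  4.8  9.   6.6  7.3  3.8  5.8  6.8 11.8 57.
 25.4 32.1 44.4] ang [ 139.4 -165.1  -57.   174.3   47.9  -70.    24.1 -150.3  116.3 -116.
  135.2 -104.5 -159.4  -98.1  -14.9   18.2   81.8]
```

```bash
cat >> h.py <<'E'
YS=np.radians(-14.5); ORG=np.array([651.4,21.7]); YF=np.radians(-11.7)
def stand(x,y=0.,z=0.): 
    c,s=np.cos(YS),np.sin(YS); return np.array([ORG[0]+c*x-s*y,ORG[1]+s*x+c*y,z])
def to_stand(p):
    c,s=np.cos(YS),np.sin(YS); d=np.asarray(p)[:2]-ORG; return np.array([c*d[0]+s*d[1],-s*d[0]+c*d[1],p[2]])
def goto(p,v=150,frame=None,**k):
    """line, then one correction of the standing error"""
    p=np.asarray(p,float); env.move_l(p,v=v,frame=frame,**k); env.hold(0.2)
    e=p-np.array(monitor.current_eef_pos())
    if np.linalg.norm(e)>0.3: env.move_l(p+e,v=50); env.hold(0.2)
    print("at",np.round(monitor.current_eef_pos(),1),"want",np.round(p,1),"F",np.round(monitor.current_wrist_force(),1),"t",round(monitor.current_clock(),2))
E
python3 - <<'E'
from h import *
g=np.array([496.7,-131.0])
env.reach([*g,120],down(YF)); goto([*g,40],v=120); goto([*g,2.5],v=60,f_stop=8)
env.close_gripper(); print("w",monitor.current_grip_width(),monitor.current_grip_force(),np.round(monitor.current_eef_pos(),1))
z0=monitor.current_eef_pos()[2]
goto([*g,z0+30],v=100); print("w",monitor.current_grip_width(),monitor.current_grip_force())
p=stand(-163,0,z0+60.6)
env.reach(p,down(YS)); goto(p); print("z0",z0)
f=cam("wrist"); cv2.imwrite("pics/pre.png",f["img"]); import pickle; pickle.dump(f,open("pre.pkl","wb"))
E
```

```text
at [ 496.1 -130.9   39.2] want [ 496.7 -131.    40. ] F [ 0.3 -0.2 -0.3] t 5.91
at [ 496.4 -130.9    2.1] want [ 496.7 -131.     2.5] F [ 0.3 -0.4  0.1] t 7.32
w 10.314792216818038 59.66258883476257 [ 496.4 -131.     2.3]
at [ 497.1 -131.1   32.9] want [ 496.7 -131.    32.3] F [ 0.6  0.4 -1.3] t 9.09
w 10.167303121381766 59.23874258995056
at [493.6  63.1  63.1] want [493.6  62.5  62.9] F [-0.3  0.8 -1.3] t 10.79
z0 2.320594370396993
```

View pics/pre.png

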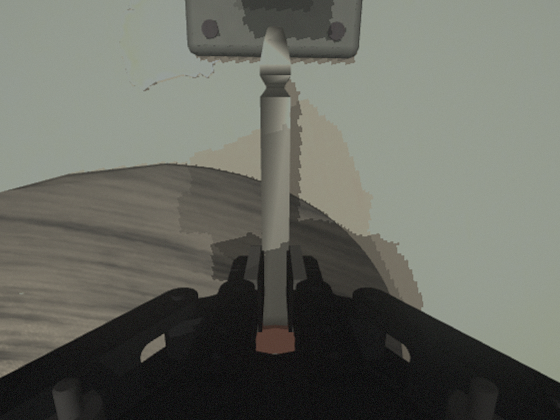

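The fork is held straight. Its tip is at about (273,28), the notch is at (275,85), and the plate's front edge runs from (189,52) to (358,54).

```bash
python3 - <<'E'
from h import *
import pickle
f=pickle.load(open("pre.pkl","rb"))
for n,uv,z in [("tip",(273.5,28),67),("notch l",(261,97),73),("notch r",(291,97),73),("stem l",(262,240),73),("stem r",(290,240),73),("plate l",(188,30),14),("plate r",(361,30),14),("pl fl",(195,53),14),("pl fr",(352,55),14)]:
    print(n,np.round(to_stand(to_plane(f,uv,z)[0]),1))
E
```

```text
tip [-60.9   0.7  67. ]
notch l [-86.9   5.6  73. ]
notch r [-86.9  -6.2  73. ]
stem l [-146.9    5.9   73. ]
stem r [-146.9   -6.5   73. ]
plate l [-48.3  47.1  14. ]
plate r [-48.3 -46.6  14. ]
pl fl [-59.6  44.   14. ]
pl fr [-60.7 -42.5  14. ]
```

```bash
python3 - <<'E'
from h import *
R=down(YS); z=62.9
def st(r=None): print(r,np.round(to_stand(monitor.current_eef_pos()),1),"F",np.round(R[:, :1].T@monitor.current_wrist_force(),1),np.round(monitor.current_wrist_force(),1),"w",round(monitor.current_grip_width(),1),round(monitor.current_clock(),2))
st()
for x,fs in [(-133,12),(-108,15),(-98,25),(-90,25),(-84,28)]:
    r=env.move_l(stand(x,0,z),v=30,f_stop=fs); st(r)
    if r: break
E
```

```text
None [-163.2    0.6   63. ] F [0.6] [ 0.5 -0.3 -0.5] w 10.4 10.84
False [-133.2   -0.    62.9] F [0.1] [ 0.  -0.2 -1.1] w 10.2 12.0
False [-1.079e+02  1.000e-01  6.290e+01] F [-0.4] [ 0.2  2.4 -1.6] w 9.9 12.98
False [-97.6   0.8  63. ] F [-0.9] [-0.   3.6 -0.4] w 10.1 13.47
False [-91.    0.7  62.6] F [-3.3] [-2.2  4.7 -0.9] w 9.9 13.88
False [-84.    0.6  62.9] F [-1.8] [-0.5  5.3 -2. ] w 10.1 14.23
```

```bash
python3 - <<'E'
from h import *
R=down(YS); z=62.9
def st(r=None): print(r,np.round(to_stand(monitor.current_eef_pos()),1),"F",np.round(R.T@monitor.current_wrist_force(),1),"w",round(monitor.current_grip_width(),1),round(monitor.current_clock(),2))
env.hold(0.3); st()
for x in (-83,-82,-81,-80,-79):
    r=env.move_l(stand(x,0.6,z),v=15,f_stop=22); env.hold(0.2); st(r)
    if r or -(R.T@monitor.current_wrist_force())[0]>15: break
E
```

```text
None [-84.    0.2  62.9] F [-0.6 -4.8  1.5] w 10.2 14.53
False [-83.9   0.6  62.7] F [-3.8 -4.8  0.9] w 10.0 14.98
False [-83.8   0.7  62.5] F [-6.2 -4.4  0.2] w 10.4 15.43
False [-83.5   0.6  62.4] F [-7.6 -4.4 -0.7] w 9.4 15.88
False [-83.4   0.6  62.2] F [-9.2 -5.1 -1.9] w 10.2 16.33
False [-83.3   0.6  62.1] F [-10.9  -3.7  -3.7] w 10.2 16.78
```

```bash
python3 - <<'E'
from h import *
R=down(YS); z=63.3
def st(r=None): print(r,np.round(to_stand(monitor.current_eef_pos()),1),"F",np.round(R.T@monitor.current_wrist_force(),1),"w",round(monitor.current_grip_width(),1),round(monitor.current_clock(),2))
for x in (-77,-75,-73,-84,-85,-86):
    r=env.move_l(stand(x,0.6,z),v=25); env.hold(0.15); st(r)
E
```

```text
False [-82.5   0.6  62.1] F [-13.6  -4.5  -3.8] w 10.0 17.18
False [-82.5   0.6  62. ] F [-18.6  -3.5  -7.6] w 10.0 17.58
False [-82.4   0.6  61.9] F [-23.4  -3.8 -12.2] w 10.1 17.98
False [-84.    0.6  63.3] F [-3.4 -4.5  0.9] w 10.0 18.73
False [-84.2   0.6  63.5] F [ 1.7 -3.8  2. ] w 10.1 19.12
False [-84.5   0.6  63.7] F [ 3.2 -3.5  2.9] w 10.2 19.52
```

```bash
python3 - <<'E'
from h import *
import pickle
R=down(YS)
env.move_l(stand(-82,0.6,62.6),v=25); env.hold(0.2)
print(np.round(to_stand(monitor.current_eef_pos()),1),"F",np.round(R.T@monitor.current_wrist_force(),1))
env.release(); env.hold(0.2)
env.move_l(stand(-83,0.6,200),v=150)
env.reach(stand(-100,-50,220),R); env.hold(0.3)
f=cam("wrist"); pickle.dump(f,open("clamped.pkl","wb")); cv2.imwrite("pics/clamped.png",np.clip(f["img"]*1.4,0,255).astype(np.uint8)); print(monitor.current_clock(),np.round(monitor.current_wrist_force(),1))
E
```

```text
[-83.7   0.7  62.4] F [-4.6 -3.9 -1.1]
22.7083 [0.5 0.4 0.5]
```

View pics/clamped.png

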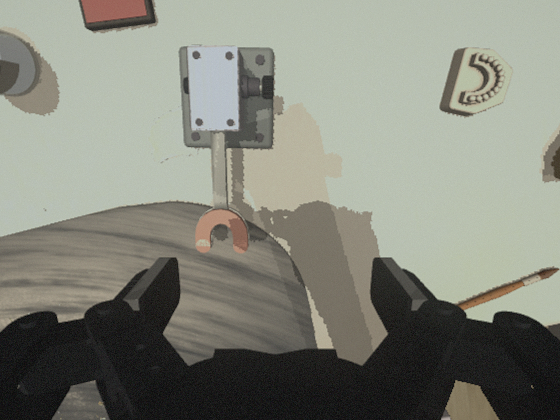

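The fork is clamped straight. The wax sits at (222,232), the stem meets the head at about (220,130), and the knob is at (267,87). Next I'll take numbers from this view and view the cast clear of the gripper's shadow.

```bash
python3 - <<'E'
from h import *
import pickle
f=pickle.load(open("clamped.pkl","rb"))
hsv=cv2.cvtColor(f["img"],cv2.COLOR_BGR2HSV)
m=cv2.inRange(hsv,(0,55,60),(13,255,255)); m[270:]=0; m[:180]=0; m[:,300:]=0
c=max(cv2.findContours(m,0,1)[0],key=cv2.contourArea)
P=np.array([to_stand(p) for p in to_plane(f,c[:,0],69.5)])[:,:2]; r=cv2.minAreaRect(P.astype(np.float32)); print("wax stand",np.round(r,1) if 0 else r, P.min(0),P.max(0))
for n,uv,z in [("head fl",(190,130),86),("head fr",(238,130),86),("head bl",(189,45),86),("head br",(239,45),86),("knob out",(274,87),66.6)]: print(n,np.round(to_stand(to_plane(f,uv,z)[0]),1))
S=pickle.load(open("views.pkl","rb"))["stand"]
print("knob before",np.round(to_stand(to_plane(S,(195+355/3,75+250/3),66.6)[0]),1))
env.reach([425,-325,150],down(np.radians(-12))); env.hold(0.3)
f=cam("wrist"); pickle.dump(f,open("cast2.pkl","wb"))
hsv=cv2.cvtColor(f["img"],cv2.COLOR_BGR2HSV); m=cv2.inRange(hsv,(16,60,40),(34,255,255)); m[260:]=0
cs=[c for c in cv2.findContours(m,0,1)[0] if cv2.contourArea(c)>800]
for c in cs:
    P=to_plane(f,c[:,0],33)[:,:2].astype(np.float32); q=cv2.approxPolyDP(P,3,True)[:,0]; e=np.roll(q,-1,0)-q
    print(np.round(q,1).tolist(),np.round(np.linalg.norm(e,axis=1),1),np.round(np.degrees(np.arctan2(e[:,1],e[:,0])),1))
cv2.imwrite("pics/cast2.png",np.clip(cv2.resize(f["img"][40:260,160:400],None,fx=2.5,fy=2.5)*1.4,0,255).astype(np.uint8)); print(monitor.current_clock())
E
```

```text
wax stand ((-133.38978576660156, 0.05177497863769531), (52.630645751953125, 40.706302642822266), 76.7779541015625) [-158.15569771  -22.78731181] [-113.18009492   28.32078858]
head fl [-40.   21.6  86. ]
head fr [-39.9 -18.7  86. ]
head bl [25. 18. 86.]
head br [ 25.  -21.3  86. ]
knob out [ -4.  -48.9  66.6]
knob before [ -2.6 -49.3  66.6]
[[518.7999877929688, -352.6000061035156], [524.0, -317.79998779296875], [505.1000061035156, -301.20001220703125], [473.29998779296875, -298.1000061035156], [464.20001220703125, -356.29998779296875], [490.5, -362.79998779296875], [514.7000122070312, -354.8999938964844], [516.7000122070312, -349.0]] [35.2 25.2 31.9 58.9 27.1 25.5  6.2  4.2] [ 81.6 138.7 174.4 -98.8 -13.9  18.2  71.4 -58.6]
[[567.5, -385.1000061035156], [558.7999877929688, -385.79998779296875], [542.4000244140625, -406.79998779296875], [554.5, -440.5]] [ 8.6 26.6 35.8 56.8] [-175.5 -128.1  -70.3   76.8]
24.375
```

View pics/cast2.png

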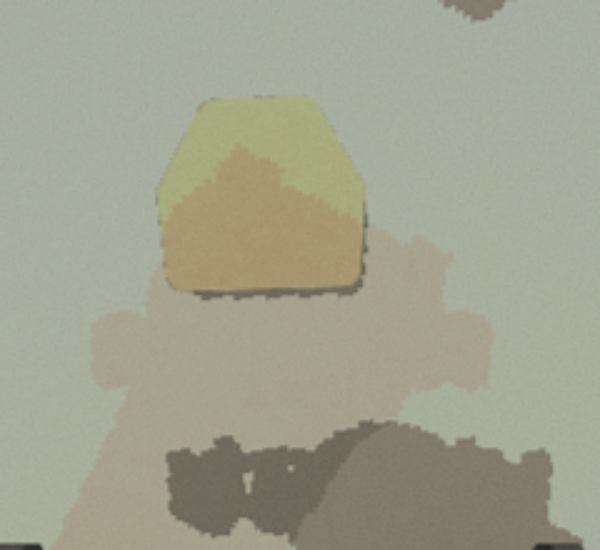

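```bash
python3 - <<'E'
from h import *
import pickle
f=pickle.load(open("clamped.pkl","rb"))
H=np.array(f["hand_eye"]); R=f["R"]@H[:3,:3].T
print("tool yaw",np.degrees(np.arctan2(R[1,0],R[0,0])),"tilt",np.round(R[:,2],3))
g=cv2.cvtColor(f["img"],cv2.COLOR_BGR2GRAY).astype(int)
for v in (60,90,120): print(v,"head",g[v,182:248].tolist())
for v in range(138,204,13): print(v,"stem",g[v,206:240].tolist())
hsv=cv2.cvtColor(f["img"],cv2.COLOR_BGR2HSV); m=cv2.inRange(hsv,(0,55,50),(13,255,255)); 
for v in range(208,256,6): u=np.flatnonzero(m[v,180:270])+180; print(v,"wax",u.min() if len(u) else 0,u.max() if len(u) else 0)
f=pickle.load(open("cast2.pkl","rb")); hsv=cv2.cvtColor(f["img"],cv2.COLOR_BGR2HSV); m=cv2.inRange(hsv,(16,60,40),(34,255,255)); m[260:]=0
c=max(cv2.findContours(m,0,cv2.CHAIN_APPROX_NONE)[0],key=lambda c:cv2.contourArea(c) if c[:,0,0].max()<340 else 0)
P=to_plane(f,c[:,0],33)[:,:2]; yaw=np.radians(-10.5)
for _ in range(3):
    a=np.array([np.cos(yaw),np.sin(yaw)]); n=np.array([-a[1],a[0]]); X,Y=P@a,P@n; x0,x1=X.min(),X.max()
    t=np.arange(x0+4,x1-4,2.); mid=[(Y[abs(X-s)<1.5].max()+Y[abs(X-s)<1.5].min())/2 for s in t]
    k,b=np.polyfit(t,mid,1); k4=[np.degrees(np.arctan(np.polyfit(X[s],Y[s],1)[0] if 0 else np.polyfit(Y[s],X[s],1)[0])) for s in ((X<x0+2.5)&(abs(Y-np.mean(mid))<22),(X>x1-2.5)&(abs(Y-np.mean(mid))<12))]
    print("yaw",np.degrees(yaw),"mid slope deg",np.degrees(np.arctan(k)),"rear/front edge slope",k4,"len",x1-x0,"wid",Y.max()-Y.min(),"ctr",a*(x0+x1)/2+n*np.mean(mid)); yaw+=np.arctan(k)
print(np.round(P[X.argmin()],1))
E
```

```text
tool yaw -14.410429793623507 tilt [-0.001  0.    -1.   ]
60 head [93, 97, 94, 95, 84, 89, 126, 137, 137, 136, 135, 135, 137, 138, 138, 137, 136, 136, 138, 135, 135, 136, 135, 138, 138, 135, 135, 136, 137, 136, 136, 136, 137, 134, 136, 138, 136, 137, 136, 135, 136, 136, 136, 137, 137, 134, 120, 121, 124, 130, 137, 135, 136, 137, 138, 107, 78, 62, 53, 57, 54, 73, 83, 88, 94, 95]
90 head [84, 78, 52, 39, 40, 43, 66, 108, 131, 138, 137, 135, 136, 136, 136, 136, 136, 135, 136, 137, 136, 134, 135, 135, 138, 135, 135, 138, 138, 137, 136, 136, 136, 135, 136, 136, 135, 136, 136, 137, 136, 137, 136, 136, 133, 135, 135, 135, 137, 136, 135, 136, 136, 137, 137, 118, 96, 72, 51, 48, 48, 56, 61, 63, 61, 51]
120 head [114, 85, 82, 88, 91, 93, 94, 80, 89, 126, 139, 137, 137, 112, 77, 63, 68, 67, 65, 63, 117, 136, 136, 137, 135, 135, 136, 138, 137, 136, 135, 136, 136, 136, 136, 135, 135, 136, 136, 136, 136, 136, 137, 137, 131, 100, 66, 61, 66, 65, 69, 114, 136, 135, 135, 140, 102, 61, 57, 53, 55, 57, 54, 59, 61, 57]
138 stem [93, 93, 95, 94, 87, 86, 92, 101, 108, 110, 118, 123, 124, 116, 115, 115, 115
[... 1026 characters left out ...]
250 wax 198 246
yaw -10.5 mid slope deg 0.18682095410147415 rear/front edge slope [np.float64(-0.1677100925289622), np.float64(-0.2676938071029872)] len 57.802512145897936 wid 63.85336453902184 ctr [ 495.13871031 -331.16284112]
yaw -10.313179045898526 mid slope deg 0.0059875762465809316 rear/front edge slope [np.float64(0.018994439335677064), np.float64(-0.5258656686299125)] len 57.76772975604865 wid 63.87248584212733 ctr [ 495.13968704 -331.15599237]
yaw -10.307191469651945 mid slope deg 0.0002275158625424463 rear/front edge slope [np.float64(0.024978284280614937), np.float64(-0.5199335671976613)] len 57.76660482753823 wid 63.873087446417145 ctr [ 495.13970033 -331.15586775]
[ 467.7 -320.8]
```

```bash
cat > meas.py <<'E'
from h import *
def edges(f,pts,z,half):
    """sub-pixel stem/head edges: for stand x in pts, sample across y at height z and find the two strongest steps near +-half"""
    g=cv2.GaussianBlur(cv2.cvtColor(f["img"],cv2.COLOR_BGR2GRAY).astype(np.float32),(3,3),0); out=[]
    ys=np.arange(-half-7,half+7.01,0.25)
    for x in pts:
        uv=project(f,[stand(x,y,z) for y in ys]).astype(np.float32)
        s=cv2.remap(g,uv[:,:1],uv[:,1:],cv2.INTER_LINEAR).ravel(); d=abs(np.gradient(cv2.blur(s[None],(5,1))[0]))
        n=len(ys)//2; out.append((x,ys[:n][d[:n].argmax()],ys[n:][d[n:].argmax()]))
    return np.array(out)
def report(f,tag):
    for n,pts,z,h in (("head",np.arange(-36,22,3),86,21),("stem",np.arange(-98,-46,2.),72.3,6)):
        E=edges(f,pts,z,h)
        for j,side in ((1,"-y"),(2,"+y")):
            k=E[:,j]; ok=abs(k-np.median(k))<2.5; p=np.polyfit(E[ok,0],k[ok],1); print(tag,n,side,"slope deg %.2f"%np.degrees(p[0]),"y at mid %.2f"%np.polyval(p,pts.mean()),ok.sum())
E
python3 - <<'E'
from meas import *
import pickle
report(pickle.load(open("views.pkl","rb"))["stand"],"init"); report(pickle.load(open("clamped.pkl","rb")),"clamped")
for i,(p,dy) in enumerate([((-140,0,200),0),((-120,20,200),0.4)]):
    env.reach(stand(*p),down(YS+dy)); env.hold(0.3); f=cam("wrist"); pickle.dump(f,open(f"v{i}.pkl","wb")); report(f,f"v{i}")
    hsv=cv2.cvtColor(f["img"],cv2.COLOR_BGR2HSV); m=cv2.inRange(hsv,(0,55,45),(13,255,255)); 
    c=min((c for c in cv2.findContours(m,0,1)[0] if cv2.contourArea(c)>300),key=lambda c:np.linalg.norm(c[:,0].mean(0)-project(f,stand(-131,0,69))[0]))
    P=np.array([to_stand(q) for q in to_plane(f,c[:,0],69.5)])[:,:2]; r=cv2.minAreaRect(P.astype(np.float32)); print("wax",r,P.min(0),P.max(0))
print(monitor.current_clock())
E
```

```text
init head -y slope deg -0.94 y at mid -19.44 18
init head +y slope deg -0.67 y at mid 20.32 18
init stem -y slope deg 0.50 y at mid -7.36 12
init stem +y slope deg 0.97 y at mid 5.19 13
clamped head -y slope deg -0.66 y at mid -19.53 19
clamped head +y slope deg -0.47 y at mid 20.36 9
clamped stem -y slope deg 1.38 y at mid -5.65 26
clamped stem +y slope deg -0.35 y at mid 8.25 23
v0 head -y slope deg -0.64 y at mid -19.47 15
v0 head +y slope deg -1.25 y at mid 20.26 13
v0 stem -y slope deg -0.48 y at mid -11.05 16
v0 stem +y slope deg -1.84 y at mid 8.03 24
wax ((-135.67030334472656, 2.6175384521484375), (51.59882736206055, 44.576820373535156), 88.4503173828125) [-158.44506337  -22.77648525] [-113.42647183   28.86333384]
v1 head -y slope deg -0.62 y at mid -19.41 15
v1 head +y slope deg -0.38 y at mid 20.74 18
v1 stem -y slope deg -0.91 y at mid -3.58 25
v1 stem +y slope deg -3.57 y at mid 9.72 26
wax ((-135.55662536621094, 3.544189453125), (51.38991165161133, 44.9862060546875), 89.05799102783203) [-158.32990948  -22.04963053] [-113.06006289   29.44739002]
26.975
```

```bash
python3 - <<'E'
from h import *
import pickle
yc=np.radians(-10.3); a=np.array([np.cos(yc),np.sin(yc)]); g=np.array([495.1,-331.2])-7.5*a
R=down(yc)
env.move_l(stand(-120,20,230),v=200)
env.reach([*g,110],R); env.hold(.1); goto([*g,50],v=120); goto([*g,2.5],v=60,f_stop=8)
env.close_gripper(); print("w",monitor.current_grip_width(),monitor.current_grip_force(),np.round(monitor.current_eef_pos(),1))
p0=np.array(monitor.current_eef_pos()); pickle.dump(p0,open("p0.pkl","wb"))
goto(p0+[0,0,25],v=60); print("w",monitor.current_grip_width(),monitor.current_grip_force())
E
```

```text
at [ 487.1 -329.5   49.1] want [ 487.7 -329.9   50. ] F [0.1 0.5 0.9] t 30.23
at [ 487.5 -329.7    2.1] want [ 487.7 -329.9    2.5] F [-0.2  0.1  0.2] t 31.81
w 62.26728913939051 64.07953124027699 [ 487.5 -329.7    2.8]
at [ 487.8 -329.9   28.1] want [ 487.5 -329.7   27.8] F [ 0.4 -0.2 -2.2] t 33.39
w 62.318205894951454 65.60795527417213
```

```bash
python3 - <<'E'
from h import *
import pickle
YC=np.radians(-15.5); fw=np.array([np.cos(YC),np.sin(YC)])
seat=stand(-131,2.9)[:2]; t=seat-5.5*fw; print("target",t)
p=np.array(monitor.current_eef_pos()); env.move_l([p[0],p[1],170],v=150)
env.reach([*t,150],down(YC)); goto([*t,2.6+68.5+14],v=100)
print("w",monitor.current_grip_width())
f=cam("wrist"); pickle.dump(f,open("hover.pkl","wb")); cv2.imwrite("pics/hover.png",np.clip(f["img"]*1.4,0,255).astype(np.uint8))
E
```

```text
target [519.99879363  58.77721976]
at [519.5  58.7  84.4] want [520.   58.8  85.1] F [-0.5 -0.2 -1.7] t 37.38
w 62.04511235304348
```

View pics/hover.png

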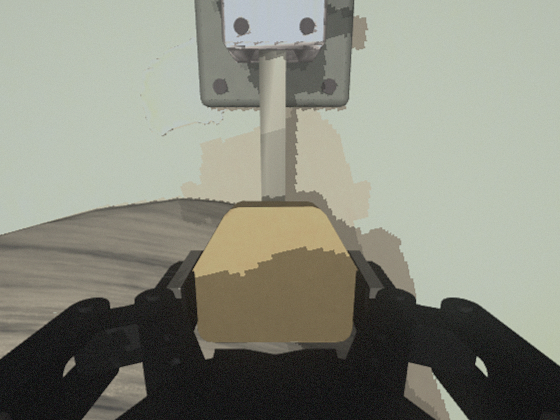

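The hover view shows the cast square. Its front edge runs (232–319, 207) with its middle at 275.5, and the stem's centre is at column 272.5, so the cast sits about 1 mm to the right. I'll shift it left and lower it.

```bash
python3 - <<'E'
from h import *
import pickle
YC=np.radians(-15.5); fw=np.array([np.cos(YC),np.sin(YC)]); lf=np.array([-fw[1],fw[0]])
f=pickle.load(open("hover.pkl","rb"))
for n,uv,z in [("front",(275.5,207),114.6),("rear",(275,340),114.6),("stem",(272.5,180),72.3),("stem2",(272.5,70),72.3),("headfront",(274,47),86)]: print(n,np.round(to_stand(to_plane(f,uv,z)[0]),1))
t=stand(-131,2.9)[:2]-5.5*fw+1.0*lf
goto([*t,80],v=40)
r=env.move_l([*t,68.5],v=12,f_stop=4)
print(r,np.round(monitor.current_eef_pos(),1),np.round(monitor.current_wrist_force(),1),monitor.current_clock())
E
```

```text
front [-100.2    1.5  114.6]
rear [-156.9    2.7  114.6]
stem [-97.7   2.8  72.3]
stem2 [-47.6   1.8  72.3]
headfront [-41.   1.  86.]
at [520.3  59.7  80. ] want [520.3  59.7  80. ] F [ 0.4  0.  -1.1] t 37.9
False [520.3  59.8  68.6] [-0.3  0.5 -1. ] 39.0083
```

```bash
python3 - <<'E'
from h import *
YC=np.radians(-15.5); fw=np.array([np.cos(YC),np.sin(YC)]); lf=np.array([-fw[1],fw[0]])
t=stand(-131,2.9)[:2]-5.5*fw+1.0*lf
def s():
    F=np.mean([(env.hold(.03),monitor.current_wrist_force())[1] for _ in range(5)],0); print(np.round(monitor.current_eef_pos(),2),np.round(F,1),np.round(monitor.current_torque(),2)); return F
F=s()
for z in (68,67.3,66.6,66):
    env.move_l([*t,z],v=15); F=s()
    if F[2]>2: break
f=cam("wrist"); cv2.imwrite("pics/low.png",np.clip(f["img"]*1.4,0,255).astype(np.uint8))
import pickle; pickle.dump(f,open("low.pkl","wb")); print(monitor.current_clock())
E
```

```text
[520.36  59.71  68.58] [ 0.   0.3 -1.3] [-0.04  0.05 -0.05]
[520.34  59.81  68.14] [-0.7 -0.   1.2] [-0.01  0.19 -0.04]
[520.27  59.81  67.56] [-2.  -0.3  5. ] [-0.06  0.44 -0.07]
40.0583
```

```bash
python3 - <<'E'
from h import *
import pickle
YC=np.radians(-15.5); fw=np.array([np.cos(YC),np.sin(YC)]); lf=np.array([-fw[1],fw[0]])
t=stand(-131,2.9)[:2]-5.5*fw+1.0*lf
env.move_l([*t,68.1],v=15); env.hold(.2); print(np.round(monitor.current_eef_pos(),2),np.round(monitor.current_wrist_force(),1))
env.release(); env.hold(.3); print(monitor.current_grip_width())
env.move_l([*t,190],v=110); env.hold(.1)
q=t-30*fw; env.reach([*q,210],down(YC)); env.hold(.4)
f=cam("wrist"); pickle.dump(f,open("placed.pkl","wb")); cv2.imwrite("pics/placed.png",np.clip(cv2.resize(f["img"],(784,588))*1.4,0,255).astype(np.uint8)); print(monitor.current_clock(),np.round(monitor.current_wrist_force(),1))
E
```

```text
[520.28  59.76  68.04] [ 0.1 -0.1  1.1]
85.1882693608863
43.25 [-1.1  0.7  0. ]
```

View pics/placed.png

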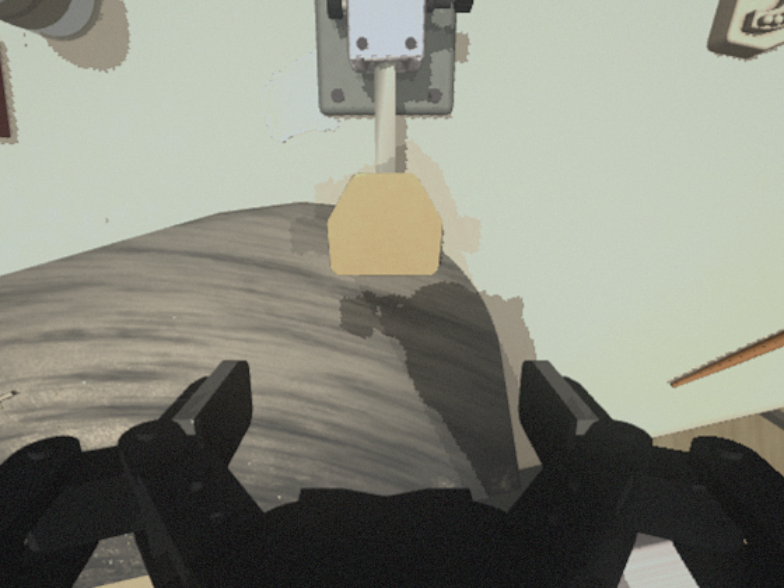

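The cast sits level and square on the fork, with its front edge middle at (385,173) in line with the stem at (385,130). One numeric check comes before hand-in.

```bash
python3 - <<'E'
from h import *
import pickle
f=pickle.load(open("placed.pkl","rb")); hsv=cv2.cvtColor(f["img"],cv2.COLOR_BGR2HSV); m=cv2.inRange(hsv,(14,60,40),(34,255,255)); m[220:]=0; m[:,350:]=0
c=max(cv2.findContours(m,0,cv2.CHAIN_APPROX_NONE)[0],key=cv2.contourArea)
P=np.array([to_stand(q) for q in to_plane(f,c[:,0],98.5)])[:,:2]
t=np.arange(P[:,0].min()+4,P[:,0].max()-4,2.); mid=[(P[abs(P[:,0]-s)<1.5,1].max()+P[abs(P[:,0]-s)<1.5,1].min())/2 for s in t]
print(P.min(0),P.max(0),"yaw",np.degrees(np.arctan(np.polyfit(t,mid,1)[0])),"ymid",np.mean(mid))
E
```

```text
[-158.12919078  -28.8729005 ] [-100.14539489   36.112965  ] yaw -0.46413279421095616 ymid 3.561503885300452
```

```bash
python3 -c "
from h import *
print(job.hand_in(), monitor.current_clock())"
```

```text
the job is handed in; nothing more can be done
the job is handed in; nothing more can be done
```

I handed the job in at about 43 s of the 64 s allowed. The fork is in to the back stop and released; I had no plunger reading, so the snap is inferred from that depth and the resistance to pulling back. The cast sits teeth down on the wax, front toward the stem, within about 1 mm and 1° of the fork's axis.

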